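# Close up the blood analyser and start the run

### The arm

A 6-joint arm with a two-finger parallel gripper is mounted at the origin on the work surface. World frame = base frame: x ahead of the robot, y to its left, z up, the work surface at z = 0. Lengths are in m, angles in rad, forces in N, time in s.
With the tool pointing down it reaches from about 0.35 to 0.85 m from the base axis. Payload 8.1 kg.
Tool frame: the origin (TCP) lies at the very end of the fingers, on their centre line; the grasp point (between the pads) lies robot.grip_point_offset behind it (robot.grip_point_offset is the distance from the TCP to the grasp point, in m); z points along the fingers, y is the line along which they close (so a half turn about z gives the same grasp; the last joint's range is limited). The gripper opens to 93 mm and grips with 3 to 60 N. Pads are 15 mm wide; open, the fingers measure 128 mm over their backs; the gripper's body (75 mm by 188 mm) begins 65 mm behind the grasp point.
Start: joints at [1.165, 0.13, 1.488, -0, 1.523, -0.085], TCP at [0.189, 0.569, 0.219] pointing down, gripper open.
Joint ranges: [-2.96, 2.96], [-0.89, 2.26], [0.02, 2.5], [-1.34, 4.48], [0, 2.73], [-2.66, 2.66]. Speed limits (rad/s): [2.39, 2.39, 2.79, 3.14, 3.14, 3.14].

### API

Orientations are given as a rotation vector (axis times angle).
In Python, from plant import robot, eyes gives the robot as it stands. The module is installed in compiled form; this text tells all that it offers.
- The arm moves only by the tool apply_moves, never from a script. Its argument "steps" is one flat list of numbers, 7 for each row, row after row: the shift along the tool's x, y, z in units of 30 mm (1.0 is 30 mm), then the turn, a rotation vector about the tool's x, y, z in units of 6 degrees (1.0 is 6 degrees), then the opening in per cent of the stroke, from 0 (shut) to 100 (fully open). In form: [dx, dy, dz, ax, ay, az, fingers, dx, dy, dz, ax, ay, az, fingers, ...]. A call has 1 to 12 rows; each row shifts and turns the commanded pose from where the row before left it, along the tool's axes as they then stand; what a row does not reach is not made up. A row lasts 1/12 s, in which the tool goes at most 41.7 mm and 7.16 degrees, less where a joint would pass 70% of its speed; a pose out of reach is approached as far as the arm can. A call is refused whole if a number of a shift passes 1 or a number of a turn 1, either way. A call with a gripper value outside its range is refused whole. The fingers move at their own pace and stop on an object; "grip_force" is the grip in N (left out, the last holds). Time passes only in rows, so rows that do not move let the fingers close. It gives the time, the measured TCP pose, the force, the opening and the grip force at its end, in the units of the state.
- robot.read_state(): the state, without advancing time (a new reading comes with each control period).
- eyes.read_camera(name): name is "scene" or "top" or "wrist"; returns the picture (384x512x3 uint8, red, green, blue); there is no depth.
- eyes.calibration(name): a dict with "K" (3x3 intrinsics, pixels), "R" (3x3) and "t" (3): a world point X has camera coordinates R X + t. Camera axes: x right, y down, z forward; pixel columns grow to the right and rows downward; lengths in m; the calibration is good to about 2 mm. The wrist camera is an equidistant fisheye: a pixel r from the principal point sees the ray r / f radians off the axis. A picture is of the moment at which its call begins: read the wrist's pose just before it. calibration takes no time and is no camera call; for the wrist camera it gives the pose at the moment of the call.
- robot.close_job(): hands the job in; it is judged then, once.
Trained networks look in the newest picture that a camera, given by its name, has taken for a name from the list of things; names that differ only in an ending like _2 or _b are one class to them, and where a whole thing is asked for, a point or a joint stands for the part that bears it (a point fixed in the world has none). Each returns a list of dicts, best first, with "conf" (0 to 1); they miss things now and then, are a little off and sometimes report something else, mostly with a low value. They report only what shows in the picture. A call takes as long as a camera call.
- eyes.search_frame(camera, thing): "rect" ([left, top, width, height] in pixels, round what is visible of it).
- eyes.place_of(camera, thing): "xy" ([column, row] in pixels: a listed point, or the origin of a listed thing).
The state is a dict: "t": time; "q": joint angles; "dq": joint speeds; "joint_torque": joint torques, N m; "tool_pos": TCP position; "orientation": TCP orientation; "force": force on the tool from outside, world axes, zero at the start; "wrist_torque": the same for the moment, N m; "opening": finger opening in m; "gripper_force": force on a finger pad.
Only numpy, scipy, OpenCV 4.12 (cv2) and the standard library are available. Lean on these libraries where they do the work, as an engineer would, in place of code of your own. Each camera call takes 0.05 s, during which the arm holds its last target. There are 200 camera calls.

### The job

The loaded blood analyser has been left open. With the fingertips only, gently push its sample drawer fully home and push its reagent flap down shut, in either order and without slamming them, and once both are shut press the green start button right down and let it come up again. Do not pick up or shove aside the tube rack, the bottle or the specimen jar standing around it.

Things in the scene. Friction and masses are not known exactly. Their poses are not given: they have to be found in the camera images.
- analyser: White and navy benchtop blood analyser, fixed. Origin: on the bench, middle of its front's lower edge; x runs from the front into the machine, z up. Low deck: x 0 to 230, y -130 to 130, 85 mm high; behind it a tower (x 230 to 390, 230 mm high) whose screen juts 20 mm over the deck. Drawer at y -62, flap over the reagent bay at y +64, start button at x 100, y -66 mm.
- sample_drawer (a joint): How far the sample drawer stands out of the analyser's front, in m: 0 fully home, at most 0.11. It slides straight along the analyser's x axis, stays where it is left, and takes about 2 to 4 N to push slowly; a hard stop at 0.
- drawer_front (a point): Centre of the outer face of the drawer's navy front panel, which is upright, 112 mm wide (along the analyser's y), 62 mm high (8 to 70 mm above the bench) and 14 mm thick, flat all over. It moves with the drawer; drawer home, the face stands 14 mm in front of the deck. The green-capped sample cups behind the panel are part of the drawer.
- reagent_flap (a joint): Opening angle of the navy flap over the reagent bay, in rad: 0 shut (lying flat on the deck), growing as its front edge rises, at most 1.3. A stiff hinge holds it at any angle; about 2 to 3 N near its free edge, square to it, moves it.
- flap_hinge (a point): Middle of the flap's hinge axis, fixed on the analyser at x 150, y 64, z 89 mm. The axis is level, along the analyser's y; the flap reaches from it towards the analyser's front (-x) when shut.
- flap_edge (a point): Middle of the flap's free edge, on its upper (outer) face, marked by a thin blue line; moves with the flap. The flap is 130 mm from hinge to edge, 118 mm wide and 8 mm thick (4 mm either side of the plane through the hinge axis). Shut, its top is 93 mm above the bench. The upper face is the one turned to the tower when open.
- start_button (a joint): Travel of the start button in m: 0 up, 0.006 fully down. A spring brings it back up; fully down takes about 5 N.
- start_button_top (a point): Centre of the top of the green round start button (30 mm across) in a grey housing on the deck. It is pressed straight down.
- tube_rack: Loose white tube rack, 90 x 200 mm, 90 mm high over the red and green tube caps; origin at the middle of its underside, long along its y. Leave it alone.
- reagent_bottle: Loose bottle with blue cap, 60 mm across, 140 mm high; origin at the middle of its underside. Leave it alone.
- specimen_jar: Loose jar with orange cap, 52 mm across, 62 mm high, standing in front of the analyser on the flap's side; origin at the middle of its underside. Leave it alone.

How it is judged:
On the way, in this order (a step that is already met when the one before it is completed fails the run):
1. drawer fully home and flap shut (value of joint sample_drawer below 0.004 m and value of joint reagent_flap below 0.06 rad), for 0.1 s.
2. start button pressed right down (value of joint start_button above 0.0045 m), for 0.05 s.
At the end, for the whole second after the job is handed in: The drawer is home within 4 mm and the flap shut within 0.06 rad (about 8 mm at its edge), the start button has been pressed at least 4.5 mm after both were shut and is up again (under 2 mm), and rack, bottle and jar stand upright within 25 mm of where they were (all of step 1 and value of joint start_button below 0.002 m and distance of each of tube_rack, reagent_bottle, specimen_jar from where it was at the start of the episode below 0.025 m and angle between each of tube_rack, reagent_bottle, specimen_jar's own z axis and vertical below 0.2 rad); the robot touches nothing.
It fails at once if the start button is pressed while the drawer or the flap is still open (value of joint start_button above 0.003 m and (value of joint sample_drawer above 0.01 m or value of joint reagent_flap above 0.12 rad)).
It fails at once if the drawer is slammed (over 0.5 m/s) (velocity of joint sample_drawer below -0.5 m/s).
It fails at once if the flap is slammed (over 5 rad/s) (velocity of joint reagent_flap below -5 rad/s).
It fails at once if the tube rack, bottle or specimen jar is lifted, shoved (over 30 mm) or toppled (distance of any of tube_rack, reagent_bottle, specimen_jar from where it was at the start of the episode above 0.03 m or angle between any of tube_rack, reagent_bottle, specimen_jar's own z axis and vertical above 0.35 rad).
It also fails if it takes over 56 s, if anything falls off the work surface, if the arm or the gripper's body presses on something with over 40 N, if the wrist force passes 120 N, or if a joint passes its speed limit or range.

## Working session

There is one attempt and no reset: what is moved stays moved. The work goes in short steps, Python scripts to look and compute and a tool call to move; the robot and the scene stay as the last step left them, time stands still between calls to the robot, and variables do not carry over. Pictures are saved under pics/ and viewed, at most 10 in all, crops included, and the job is handed in when it is done.

Besides the shell and the picture viewer there is one more tool, called as name(argument=value, ...) on one line, values as JSON. apply_moves: Moves the arm, as the interface text tells. Its arguments: {"type":"object","properties":{"steps":{"type":"array"},"grip_force":{"type":"number"}},"required":["steps"]}

```bash
mkdir -p pics
cat > h.py <<'E'
import numpy as np, cv2
from plant import robot, eyes
E
python3 - <<'E'
from h import *
s=robot.read_state(); print({k:np.round(v,3) for k,v in s.items()})
print(robot.grip_point_offset)
for c in ("scene","top"):
    im=eyes.read_camera(c); cv2.imwrite(f"pics/{c}0.png",im[:,:,::-1])
    k=eyes.calibration(c); print(c,{a:np.round(b,4).tolist() for a,b in k.items()})
    for th in ("analyser","drawer_front","flap_hinge","flap_edge","start_button_top","tube_rack","reagent_bottle","specimen_jar"):
        print(th,[(np.round(d["xy"],1).tolist(),round(d["conf"],2)) for d in eyes.place_of(c,th)[:2]])
E
```

```text
{'t': np.float64(0.0), 'q': array([ 1.165,  0.131,  1.489,  0.   ,  1.523, -0.085]), 'dq': array([ 0.001, -0.   , -0.001, -0.   ,  0.   , -0.001]), 'joint_torque': array([-3.0000e-03, -5.5985e+01, -4.9174e+01,  7.6000e-02,  3.6000e-02,
       -0.0000e+00]), 'tool_pos': array([0.189, 0.569, 0.218]), 'orientation': array([-5.020e-01, -3.101e+00,  3.000e-03]), 'force': array([ 0.878, -0.034, -0.762]), 'wrist_torque': array([-0.004,  0.026, -0.05 ]), 'gripper_force': np.float64(0.0), 'opening': np.float64(0.093)}
0.0188
scene {'K': [[351.845, 0.0, 256.4498], [0.0, 351.845, 186.5933], [0.0, 0.0, 1.0]], 'R': [[-0.41, 0.912, -0.0134], [0.7581, 0.3326, -0.5609], [-0.5071, -0.2401, -0.8277]], 't': [0.145, -0.4132, 1.247]}
analyser [([193.9, 184.9], 0.67)]
drawer_front [([206.8, 205.4], 0.92), ([192.0, 185.9], 0.23)]
flap_hinge [([180.9, 122.8], 0.62)]
flap_edge [([170.1, 108.6], 0.57)]
start_button_top [([225.3, 136.6], 0.42)]
tube_rack [([366.6, 201.7], 0.65)]
reagent_bottle [([294.9, 254.4], 0.98)]
specimen_jar [([161.0, 210.1], 0.82)]
top {'K': [[404.7845, 0.0, 255.9354], [0.0, 404.7845, 189.3177], [0.0, 0.0, 1.0]], 'R': [[-0.029, -0.9995, -0.0146], [-0.9898, 0.0307, -0.1389], [0.1393, 0.0104, -0.9902]], 't': [0.1526, 0.5488, 0.8358]}
analyser [([352.5, 180.9], 0.74)]
drawer_front [([322.2, 144.4], 0.92)]
flap_hinge [([414.7, 236.9], 0.87)]
flap_edge [([425.9, 193.6], 0.8), ([375.1, 133.1], 0.45)]
start_button_top [([350.7, 227.7], 0.67)]
tube_rack [([151.8, 243.6], 0.8)]
reagent_bottle [([213.9, 148.2], 0.69)]
specimen_jar [([373.7, 132.3], 0.73)]
```

View pics/scene0.png

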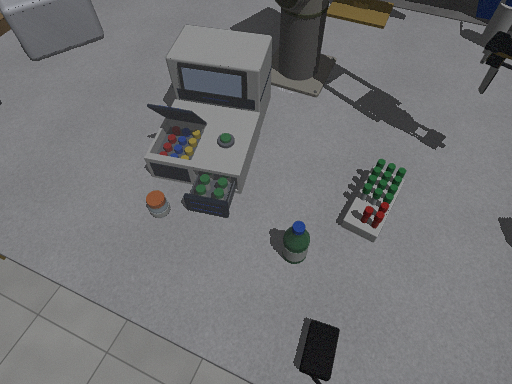

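View pics/top0.png

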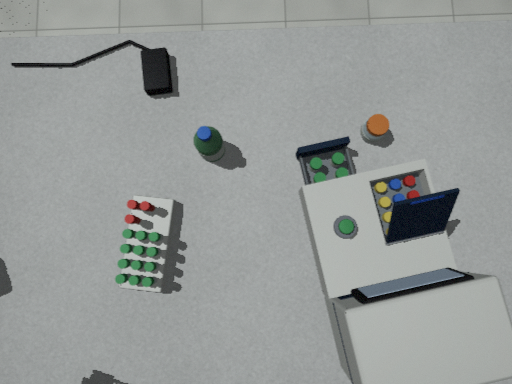

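The pictures show the analyser's front facing away from the robot. In the top view the deck's front corners are near (303,184) and (430,160), and the drawer face is at (322,144). The flap stands open at (425,215), the button is at (346,227), and the jar is at (377,126), close to the drawer.

```bash
cat >> h.py <<'E'
def proj(c,X):
    k=eyes.calibration(c); p=k["R"]@X+k["t"]; p=k["K"]@p; return p[:2]/p[2]
def onplane(c,uv,z):
    k=eyes.calibration(c); r=k["R"].T@np.linalg.inv(k["K"])@[uv[0],uv[1],1]; o=-k["R"].T@k["t"]
    return o+r*(z-o[2])/r[2]
def A2W(p,X):
    c,s=np.cos(p[2]),np.sin(p[2]); X=np.asarray(X,float); return np.array([p[0]+c*X[0]-s*X[1],p[1]+s*X[0]+c*X[1],X[2]])
def edge(th,up=.004): 
    return [.150-.13*np.cos(th)+up*np.sin(th),.064,.089+.13*np.sin(th)+up*np.cos(th)]
E
python3 - <<'E'
from h import *
from scipy.optimize import least_squares
def pts(q):
    d,th,bz=q[3:6]
    P={"an":[0,0,0],"df":[-.014-d,-.062,.039],"h":[.15,.064,.089],"e":edge(th),"b":[.1,-.066,bz],"cl":[0,-.13,.085],"cr":[0,.13,.085]}
    return {k:A2W(q,v) for k,v in P.items()}
obs=[("scene","df",206.8,205.4),("scene","h",180.9,122.8),("scene","b",225.3,136.6),
("top","df",322.2,144.4),("top","h",414.7,236.9),("top","e",425.9,193.6),("top","b",346,227),("top","cl",303,184),("top","cr",430,160),("scene","cl",243,187),("scene","cr",148,167),("scene","e",174,113)]
def f(q):
    P=pts(q); return np.concatenate([proj(c,P[k])-[u,v] for c,k,u,v in obs])
r=least_squares(f,[.6,-.2,3.1,.06,1.1,.1],loss="soft_l1"); q=r.x
print(np.round(q,4)); print([(o[0],o[1],np.round(e,1).tolist()) for o,e in zip(obs,f(q).reshape(-1,2))])
np.save("q.npy",q)
for k,v in pts(q).items(): print(k,np.round(v,3))
print("rack",onplane("top",(151.8,243.6),0)); print("bottle",onplane("top",(213.9,148.2),0),onplane("scene",(294.9,254.4),0)); print("jar",onplane("top",(377,126),.062),onplane("scene",(157,199),.062))
for k,X in {"tower top near":[.39,0,.23],"screen":[.21,-.13,.23]}.items(): print(k,A2W(q,X))
E
```

```text
[ 0.5759 -0.087   3.3219  0.0674  0.9115  0.1047]
[('scene', 'df', [-1.8, 0.9]), ('scene', 'h', [5.4, -3.0]), ('scene', 'b', [-0.4, 0.2]), ('top', 'df', [-0.2, 1.5]), ('top', 'h', [-0.6, 0.4]), ('top', 'e', [-1.0, -0.3]), ('top', 'b', [0.2, -1.1]), ('top', 'cl', [-0.9, 1.1]), ('top', 'cr', [-4.5, -1.2]), ('scene', 'cl', [-4.6, -11.6]), ('scene', 'cr', [-4.9, -10.1]), ('scene', 'e', [-6.1, -2.1])]
an [ 0.576 -0.087  0.   ]
df [ 0.645 -0.011  0.039]
h [ 0.44  -0.177  0.089]
e [ 0.515 -0.163  0.194]
b [ 0.466 -0.04   0.105]
cl [0.553 0.041 0.085]
cr [ 0.599 -0.215  0.085]
rack [0.44386662 0.37181182 0.        ]
bottle [0.65700423 0.23018906 0.        ] [0.65765303 0.23922595 0.        ]
jar [ 0.67889511 -0.12756549  0.062     ] [ 0.68521826 -0.12200591  0.062     ]
tower top near [ 0.19223748 -0.15697847  0.23      ]
screen [0.34600395 0.00319604 0.23      ]
```

```bash
cat >> h.py <<'E'
from scipy.spatial.transform import Rotation as Ro
def where(q):
    s=robot.read_state(); R=Ro.from_rotvec(s["orientation"]).as_matrix(); c,n=np.cos(q[2]),np.sin(q[2])
    d=s["tool_pos"]-[q[0],q[1],0]; Ra=np.array([[c,n,0],[-n,c,0],[0,0,1]])
    print("t",round(float(s["t"]),2),"tcp in analyser mm",np.round(Ra@d*1000,1),"tool axes in an.\n",np.round(Ra@R,3),"F an.",np.round(Ra@s["force"],1),"q",np.round(s["q"],2))
E
python3 - <<'E'
from h import *
from scipy.optimize import least_squares
def pts(q):
    d,th,bz=q[3:6]
    P={"df":[-.014-d,-.062,.039],"h":[.15,.064,.089],"e":edge(th),"b":[.1,-.066,bz],"cl":[0,-.13,.085],"cr":[0,.13,.085]}
    return {k:A2W(q,v) for k,v in P.items()}
obs=[("scene","df",206.8,205.4),("scene","b",225.3,136.6),("scene","e",170.1,108.6),
("top","df",322.2,144.4),("top","h",414.7,236.9),("top","e",425.9,193.6),("top","b",346,227),("top","cl",303,184),("top","cr",430,160)]
def f(q):
    P=pts(q); return np.concatenate([proj(c,P[k])-[u,v] for c,k,u,v in obs])
r=least_squares(f,[.6,-.2,3.3,.06,1.,.1],loss="soft_l1"); q=r.x; np.save("q.npy",q)
print(np.round(q,4)); print([(o[0],o[1],np.round(e,1).tolist()) for o,e in zip(obs,f(q).reshape(-1,2))])
where(q)
E
```

```text
[ 0.5752 -0.0881  3.315   0.0684  0.9293  0.104 ]
[('scene', 'df', [-2.5, 1.0]), ('scene', 'b', [-0.5, 0.2]), ('scene', 'e', [-2.0, 1.0]), ('top', 'df', [0.4, 1.1]), ('top', 'h', [-0.5, 1.1]), ('top', 'e', [0.1, 1.3]), ('top', 'b', [0.3, -0.8]), ('top', 'cl', [-0.5, 1.0]), ('top', 'cr', [-3.9, -0.4])]
t 0.9 tcp in analyser mm [ 266.8 -714.3  218.6] tool axes in an.
 [[ 0.88  -0.474 -0.   ]
 [-0.474 -0.88  -0.   ]
 [ 0.     0.    -1.   ]] F an. [-0.2  0.4  1. ] q [ 1.16  0.13  1.49  0.    1.52 -0.09]
```

apply_moves(steps=[0,0,-0.5,0,0,-0.96,0,0,0,-0.5,0,0,-0.96,0,0,0,-0.5,0,0,-0.96,0,0,0,-0.5,0,0,-0.96,0,0,0,-0.5,0,0,-0.96,0,0,0,0,0,0,0,0])

```text
t: 1.4
tool_pos: [0.1897, 0.5707, 0.2976]
orientation: [-0.293, 3.125, 0.008]
force: [0.3, -0.1, 1.6]
opening: 0.0578
gripper_force: 0.0
```

apply_moves(steps=[-0.62,-0.98,0,0,0,0,0,-0.62,-0.98,0,0,0,0,0,-0.62,-0.98,0,0,0,0,0,-0.62,-0.98,0,0,0,0,0,-0.62,-0.98,0,0,0,0,0,-0.62,-0.98,0,0,0,0,0,-0.62,-0.98,0,0,0,0,0,-0.62,-0.98,0,0,0,0,0,-0.62,-0.98,0,0,0,0,0,-0.62,-0.98,0,0,0,0,0,-0.62,-0.98,0,0,0,0,0,-0.62,-0.98,0,0,0,0,0])

```text
t: 2.4
tool_pos: [0.4732, 0.2612, 0.2927]
orientation: [0.279, -3.129, 0.0]
force: [0.3, 1.4, 0.5]
opening: 0.0009
gripper_force: 0.0
```

Run:
```python
from h import *
where(np.load("q.npy"))
```

```text
t 2.4 tcp in analyser mm [  40.2 -361.7  292.7] tool axes in an.
 [[ 1.     0.005  0.001]
 [ 0.005 -1.     0.   ]
 [ 0.001 -0.    -1.   ]] F an. [-0.5 -1.3  0.5] q [ 0.41 -0.05  1.54  0.    1.65 -1.34]
```

apply_moves(steps=[-0.6,-1,0,0,0,0,0,-0.6,-1,0,0,0,0,0,-0.6,-1,0,0,0,0,0,-0.6,-1,0,0,0,0,0,-0.6,-1,0,0,0,0,0,-0.6,-1,0,0,0,0,0,-0.6,-1,0,0,0,0,0,-0.6,-1,0.5,0,0,0,0,-0.6,-1,0.8,0,0,0,0,-0.6,-1,0.8,0,0,0,0,0,0,0.8,0,0,0,0,0,0,0,0,0,0,0])

```text
t: 3.4
tool_pos: [0.7, -0.0005, 0.1981]
orientation: [0.275, -3.118, -0.003]
force: [-1.8, 0.9, -1.2]
opening: 0.0005
gripper_force: 0.0
```

Run:
```python
from h import *
q=np.load("q.npy");where(q)
ims=[]
for c in ("scene","wrist"):
    ims.append(eyes.read_camera(c)[:,:,::-1])
cv2.imwrite("pics/a.png",cv2.resize(np.hstack(ims),(800,300)))
```

```text
t 3.4 tcp in analyser mm [-138.1  -64.7  198.1] tool axes in an.
 [[ 1.     0.002  0.012]
 [ 0.002 -1.    -0.003]
 [ 0.012  0.003 -1.   ]] F an. [ 1.6 -1.2 -1.2] q [-0.07  0.42  1.18 -0.    1.55 -1.82]
```

View pics/a.png

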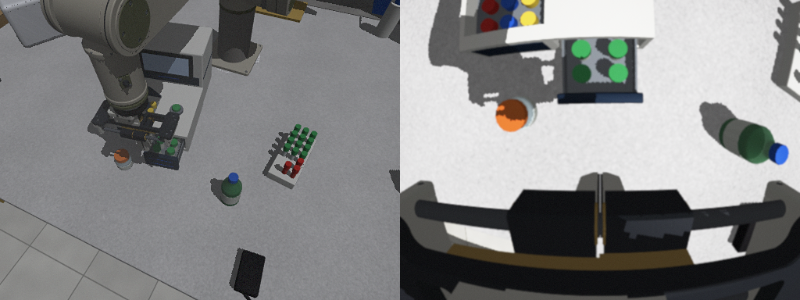

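The drawer and jar are both clear of the closed fingers, which are in line with the drawer's middle (wrist view, column ~600). Before going lower I'll check how high the wrist is relative to the tower.

Run:
```python
from h import *
p=robot.read_state()["tool_pos"]
for dz in (0,.1,.2,.3,.35,.4,.45,.5): print(dz,np.round(proj("scene",p+[0,0,dz])*[.78125,.78125],0))
im=eyes.read_camera("scene")[:240,60:300,::-1]; cv2.imwrite("pics/b.png",cv2.resize(im,None,fx=2.5,fy=2.5))
```

```text
0 [145. 147.]
0.1 [138. 123.]
0.2 [128.  92.]
0.3 [114.  50.]
0.35 [106.  23.]
0.4 [ 95. -10.]
0.45 [ 82. -50.]
0.5 [  65. -102.]
```

View pics/b.png

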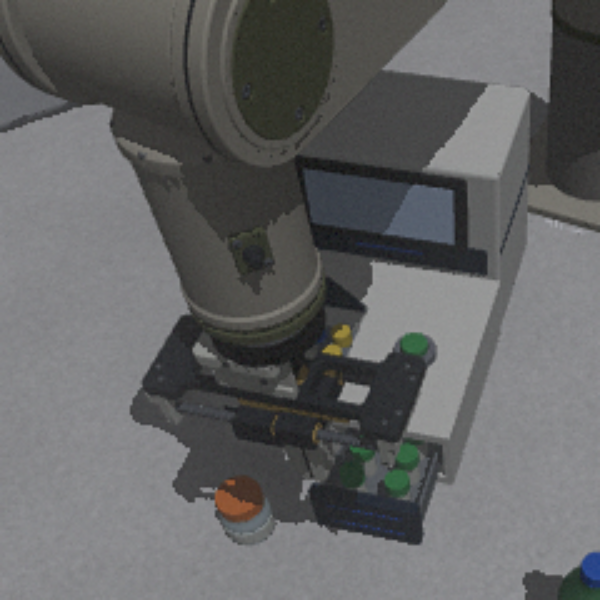

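The wrist centre sits about 0.35 m above the TCP, so the arm clears the tower.

apply_moves(steps=[0,0,0.78,0,0,0,0,0,0,0.78,0,0,0,0,0,0,0.78,0,0,0,0,0,0,0.78,0,0,0,0,0,0,0.78,0,0,0,0,0,0,0.78,0,0,0,0,0,0,0.7,0,0,0,0,0,0,0,0,0,0,0,0.4,0,0,0,0,0,0,0.4,0,0,0,0,0,0,0.4,0,0,0,0,0,0,0.2,0,0,0,0,0,0])

```text
t: 4.55
tool_pos: [0.6627, -0.0058, 0.05]
orientation: [-0.286, 3.124, -0.001]
force: [0.9, 0.1, 0.2]
opening: 0.0005
gripper_force: 0.0
```

Run:
```python
from h import *
q=np.load("q.npy");where(q)
```

```text
t 4.55 tcp in analyser mm [-100.4  -66.    50. ] tool axes in an.
 [[ 1.     0.009 -0.004]
 [ 0.009 -1.     0.001]
 [-0.004 -0.001 -1.   ]] F an. [-0.9  0.1  0.2] q [-0.09  0.42  1.46  0.    1.26 -1.84]
```

apply_moves(steps=[0,-0.1,0.4,0,0,0,0,0.2,0,0,0,0,0,0,0.2,0,0,0,0,0,0,0.2,0,0,0,0,0,0,0.2,0,0,0,0,0,0,0.2,0,0,0,0,0,0,0.2,0,0,0,0,0,0,0.2,0,0,0,0,0,0,0.2,0,0,0,0,0,0,0.2,0,0,0,0,0,0,0.2,0,0,0,0,0,0,0.2,0,0,0,0,0,0])

```text
t: 5.55
tool_pos: [0.5969, -0.0214, 0.0343]
orientation: [-0.285, 3.128, -0.0]
force: [2.2, -1.7, 0.2]
opening: 0.0006
gripper_force: 1.2
```

Run:
```python
from h import *
q=np.load("q.npy");where(q)
```

```text
t 5.55 tcp in analyser mm [-32.8 -62.   34.3] tool axes in an.
 [[ 1.     0.008 -0.   ]
 [ 0.008 -1.     0.   ]
 [-0.    -0.    -1.   ]] F an. [-1.9  2.   0.2] q [-0.12  0.28  1.66 -0.    1.19 -1.87]
```

Contact at the expected 2 N. I'll go on slowly until I reach the stop.

apply_moves(steps=[0.1,0,0,0,0,0,0,0.1,0,0,0,0,0,0,0.1,0,0,0,0,0,0,0.1,0,0,0,0,0,0])

```text
t: 5.88
tool_pos: [0.5885, -0.0229, 0.0343]
orientation: [-0.285, 3.121, 0.0]
force: [33.8, 4.0, -24.2]
opening: 0.0007
gripper_force: 16.5
```

apply_moves(steps=[0.04,0,0,0,0,0,0,0.04,0,0,0,0,0,0])

```text
t: 6.05
tool_pos: [0.5887, -0.0229, 0.0345]
orientation: [-0.284, 3.116, 0.0]
force: [39.5, 3.4, -29.0]
opening: 0.0007
gripper_force: 19.3
```

Run:
```python
from h import *
q=np.load("q.npy");where(q)
```

```text
t 6.05 tcp in analyser mm [-24.5 -62.   34.5] tool axes in an.
 [[ 1.     0.009 -0.013]
 [ 0.009 -1.     0.001]
 [-0.013 -0.001 -1.   ]] F an. [-39.5   3.4 -29. ] q [-0.13  0.25  1.7   0.    1.18 -1.88]
```

Drawer at its stop. Next I back off, rise, and go over to the tower side of the flap.

apply_moves(steps=[-0.4,0,0,0,0,0,0,-0.5,0,0,0,0,0,0,-0.5,0,0,0,0,0,0,0,0,-0.6,0,0,0,0,0,0,-0.6,0,0,0,0,0,0,-0.6,0,0,0,0,0,0,-0.6,0,0,0,0,0,0,-0.6,0,0,0,0,0,0,-0.6,0,0,0,0,0,0,-0.6,0,0,0,0,0,0,-0.6,0,0,0,0,0,0,-0.6,0,0,0,0])

```text
t: 7.05
tool_pos: [0.6235, -0.0159, 0.1963]
orientation: [0.285, -3.127, -0.001]
force: [0.5, -0.1, 0.5]
opening: 0.0004
gripper_force: 0.0
```

apply_moves(steps=[0,0,-0.6,0,0,0,0,0,0,-0.6,0,0,0,0,0,0,-0.6,0,0,0,0,0,0,0,0,0,0,0])

```text
t: 7.38
tool_pos: [0.6256, -0.0161, 0.2543]
orientation: [-0.285, 3.124, -0.001]
force: [0.0, -0.3, 1.1]
opening: 0.0005
gripper_force: 0.0
```

Run:
```python
from h import *
q=np.load("q.npy");where(q)
im=eyes.read_camera("top"); cv2.imwrite("pics/c.png",im[:,:,::-1])
for th in ("drawer_front","flap_edge","flap_hinge"): print(th,[(np.round(d["xy"],1).tolist(),round(d["conf"],2)) for d in eyes.place_of("top",th)[:1]])
print(proj("top",A2W(q,[-.014,-.062,.039])))
```

```text
t 7.38 tcp in analyser mm [-62.1 -62.2 254.3] tool axes in an.
 [[ 1.     0.009 -0.005]
 [ 0.009 -1.     0.001]
 [-0.005 -0.001 -1.   ]] F an. [0.  0.3 1.1] q [-0.11  0.18  1.37  0.    1.59 -1.86]
drawer_front [([330.1, 176.2], 0.77)]
flap_edge [([426.1, 196.5], 0.61)]
flap_hinge []
[329.69008016 175.58177853]
```

View pics/c.png

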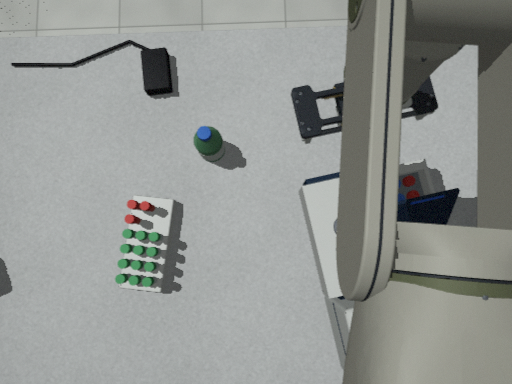

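The top view shows the drawer shut: its face is at (330,176), exactly where home should be. The flap is still open. Now I'll move over it.

apply_moves(steps=[0.6,-0.45,0,0,0,0,0,0.6,-0.45,0,0,0,0,0,0.6,-0.45,0,0,0,0,0,0.6,-0.45,0,0,0,0,0,0.6,-0.45,0,0,0,0,0,0.6,-0.45,0,0,0,0,0,0.6,-0.45,0,0,0,0,0,0.6,-0.45,0,0,0,0,0,0.6,-0.45,0,0,0,0,0,0.1,0,0,0,0,0,0,0,0,0,0,0,0,0])

```text
t: 8.5
tool_pos: [0.4828, -0.1659, 0.2486]
orientation: [0.282, -3.127, -0.002]
force: [0.3, -0.4, 0.5]
opening: 0.0001
gripper_force: 0.0
```

Run:
```python
from h import *
q=np.load("q.npy");where(q)
ims=[eyes.read_camera(c)[:,:,::-1] for c in ("scene","wrist")]
cv2.imwrite("pics/d.png",cv2.resize(np.hstack([ims[0][40:232,90:346].repeat(2,0).repeat(2,1),ims[1]]),(800,300)))
```

```text
t 8.5 tcp in analyser mm [104.5  60.7 248.6] tool axes in an.
 [[ 1.     0.006  0.002]
 [ 0.006 -1.    -0.001]
 [ 0.002  0.001 -1.   ]] F an. [-0.2  0.4  0.5] q [-0.43 -0.12  1.69  0.    1.58 -2.18]
```

View pics/d.png

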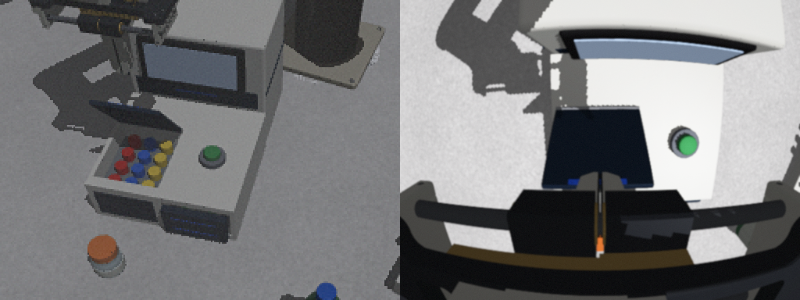

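The fingertip is behind the flap's blue edge and over its upper face, so it can go down to the face.

apply_moves(steps=[0,-0.1,0.4,0,0,0,0,0,0,0.4,0,0,0,0,0,0,0.4,0,0,0,0,0,0,0.4,0,0,0,0,0,0,0.4,0,0,0,0,0,0,0.2,0,0,0,0,0,0,0.1,0,0,0,0,0,0,0,0,0,0,0])

```text
t: 9.27
tool_pos: [0.4842, -0.1683, 0.18]
orientation: [0.285, -3.127, -0.001]
force: [-0.5, 0.7, 1.5]
opening: 0.0004
gripper_force: 0.0
```

apply_moves(steps=[-0.18,0,0.14,0,0,0,0,-0.18,0,0.14,0,0,0,0,-0.18,0,0.14,0,0,0,0,-0.18,0,0.14,0,0,0,0,-0.18,0,0.14,0,0,0,0,-0.18,0,0.14,0,0,0,0])

```text
t: 9.77
tool_pos: [0.5171, -0.1626, 0.1553]
orientation: [0.285, -3.128, 0.0]
force: [-1.1, 0.5, 1.0]
opening: 0.0003
gripper_force: 0.7
```

Run:
```python
from h import *
q=np.load("q.npy");where(q)
```

```text
t 9.77 tcp in analyser mm [ 70.1  63.3 155.3] tool axes in an.
 [[ 1.     0.009  0.   ]
 [ 0.009 -1.     0.   ]
 [ 0.    -0.    -1.   ]] F an. [ 1.  -0.7  1. ] q [-0.4   0.01  1.73 -0.    1.4  -2.15]
```

apply_moves(steps=[-0.1,0,0.19,0,0,0,0,-0.1,0,0.19,0,0,0,0,-0.1,0,0.19,0,0,0,0,-0.1,0,0.19,0,0,0,0,-0.1,0,0.19,0,0,0,0])

```text
t: 10.18
tool_pos: [0.5316, -0.16, 0.1269]
orientation: [-0.285, 3.129, -0.0]
force: [-0.4, -0.5, 0.9]
opening: 0.0003
gripper_force: 0.7
```

apply_moves(steps=[-0.03,0,0.17,0,0,0,0,-0.03,0,0.17,0,0,0,0,-0.03,0,0.17,0,0,0,0,-0.03,0,0.17,0,0,0,0,0,0,0.14,0,0,0,0])

```text
t: 10.6
tool_pos: [0.5349, -0.1593, 0.1023]
orientation: [-0.285, 3.129, 0.0]
force: [1.3, 0.1, 0.9]
opening: 0.0008
gripper_force: 0.7
```

Run:
```python
from h import *
q=np.load("q.npy");where(q)
```

```text
t 10.6 tcp in analyser mm [ 52.   63.1 102.3] tool axes in an.
 [[ 1.     0.008 -0.   ]
 [ 0.008 -1.    -0.   ]
 [-0.     0.    -1.   ]] F an. [-1.3  0.1  0.9] q [-0.38  0.1   1.73  0.    1.3  -2.13]
```

apply_moves(steps=[0,0,0.1,0,0,0,0,0,0,0.1,0,0,0,0,0,0,0.1,0,0,0,0,0,0,0,0,0,0,0])

```text
t: 10.93
tool_pos: [0.5347, -0.1593, 0.0934]
orientation: [0.285, -3.128, -0.0]
force: [-0.8, 0.5, -0.4]
opening: 0.0009
gripper_force: 0.0
```

apply_moves(steps=[0,0,0.04,0,0,0,0,0,0,0,0,0,0,0])

```text
t: 11.1
tool_pos: [0.5347, -0.1594, 0.0932]
orientation: [0.285, -3.128, 0.0]
force: [-2.2, 0.9, 6.7]
opening: 0.0004
gripper_force: 2.8
```

apply_moves(steps=[0,0,0.08,0,0,0,0,0,0,0,0,0,0,0])

```text
t: 11.27
tool_pos: [0.5349, -0.1594, 0.093]
orientation: [0.285, -3.129, 0.0]
force: [-11.6, 3.6, 21.6]
opening: -0.0002
gripper_force: 11.0
```

apply_moves(steps=[0,0,-0.4,0,0,0,0,0,0,-0.5,0,0,0,0,0,0,-0.5,0,0,0,0,0,0,-0.5,0,0,0,0,0.33,0.86,0,0,0,0,0,0.33,0.86,0,0,0,0,0,0.33,0.86,0,0,0,0,0,0.33,0.86,0,0,0,0,0,0.33,0.86,0,0,0,0,0,0,0,0,0,0,0,0])

```text
t: 12.1
tool_pos: [0.4604, -0.0383, 0.1468]
orientation: [0.288, -3.127, -0.003]
force: [-0.9, 0.0, -1.0]
opening: 0.0005
gripper_force: 0.0
```

Run:
```python
from h import *
q=np.load("q.npy");where(q); print("button z",q[5])
ims=[eyes.read_camera(c)[:,:,::-1] for c in ("scene","wrist")]
print([(d["xy"],d["conf"]) for d in eyes.place_of("wrist","start_button_top")])
cv2.imwrite("pics/e.png",cv2.resize(np.hstack([ims[0][40:232,90:346].repeat(2,0).repeat(2,1),ims[1]]),(800,300)))
```

```text
t 12.1 tcp in analyser mm [104.4 -68.9 146.8] tool axes in an.
 [[ 1.     0.01   0.002]
 [ 0.01  -1.    -0.002]
 [ 0.002  0.002 -1.   ]] F an. [ 0.9 -0.2 -1. ] q [-0.19 -0.2   1.95  0.    1.4  -1.95]
button z 0.10399861579604688
[]
```

View pics/e.png

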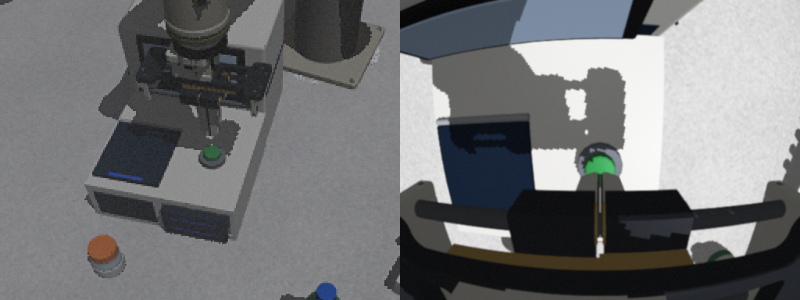

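The flap lies flat with its blue edge line at the front, and the drawer is home. The button is right under the fingers at wrist column 600. Before going down I'll check the wrist camera's clearance to the screen and where the button lies along x.

Run:
```python
from h import *
q=np.load("q.npy"); s=robot.read_state(); R=Ro.from_rotvec(s["orientation"]).as_matrix()
k=eyes.calibration("wrist"); o=-k["R"].T@k["t"]; print("cam in tool",R.T@(o-s["tool_pos"]))
im=eyes.read_camera("wrist"); h=cv2.cvtColor(im,cv2.COLOR_RGB2HSV); m=cv2.inRange(h,(50,120,60),(75,255,255)); m[260:]=0
ys,xs=np.nonzero(m); print(xs.min(),xs.max(),ys.min(),ys.max())
def pf(X):
    p=k["R"]@X+k["t"]; r=np.hypot(*p[:2]); a=np.arctan2(r,p[2]); return k["K"][:2,2]+k["K"][0,0]*a*p[:2]/r
for X in ([.115,-.066,.104],[.1,-.066,.104],[.1,-.051,.104],[.1,-.081,.104]): print(X,pf(A2W(q,X)))
```

```text
cam in tool [ 0.07223651  0.00058658 -0.16677008]
239 276 197 232
[0.115, -0.066, 0.104] [255.88857136 194.52888831]
[0.1, -0.066, 0.104] [255.69567081 213.76670711]
[0.1, -0.051, 0.104] [235.71455934 213.55617051]
[0.1, -0.081, 0.104] [275.66811884 213.90752719]
```

apply_moves(steps=[-0.2,-0.05,0,0,0,0,0,0,0,0.3,0,0,0,0,0,0,0.3,0,0,0,0,0,0,0.3,0,0,0,0,0,0,0.25,0,0,0,0,0,0,0,0,0,0,0])

```text
t: 12.8
tool_pos: [0.4672, -0.0416, 0.1098]
orientation: [0.284, -3.124, -0.002]
force: [0.0, 0.3, -0.3]
opening: 0.0008
gripper_force: 0.0
```

apply_moves(steps=[0,0,0.1,0,0,0,0,0,0,0.1,0,0,0,0,0,0,0.1,0,0,0,0,0,0,0,0,0,0,0])

```text
t: 13.13
tool_pos: [0.4692, -0.0418, 0.1037]
orientation: [-0.285, 3.128, -0.0]
force: [-1.9, -0.0, 3.1]
opening: 0.0005
gripper_force: 1.7
```

apply_moves(steps=[0,0,0.07,0,0,0,0,0,0,0.07,0,0,0,0,0,0,0,0,0,0,0])

```text
t: 13.38
tool_pos: [0.4694, -0.0419, 0.1011]
orientation: [-0.285, 3.128, -0.001]
force: [-6.6, 0.3, 14.8]
opening: 0.0005
gripper_force: 6.8
```

apply_moves(steps=[0,0,0.07,0,0,0,0,0,0,0,0,0,0,0])

```text
t: 13.55
tool_pos: [0.4696, -0.0419, 0.1008]
orientation: [-0.286, 3.128, -0.001]
force: [-15.3, 2.3, 29.5]
opening: 0.0007
gripper_force: 15.0
```

apply_moves(steps=[0,0,-0.17,0,0,0,0,0,0,0,0,0,0,0])

```text
t: 13.72
tool_pos: [0.4699, -0.0419, 0.1041]
orientation: [-0.285, 3.126, -0.001]
force: [-1.5, -0.6, 3.0]
opening: 0.0003
gripper_force: 1.6
```

apply_moves(steps=[0,0,-0.05,0,0,0,0,0,0,0,0,0,0,0])

```text
t: 13.88
tool_pos: [0.4698, -0.0419, 0.1046]
orientation: [-0.285, 3.127, -0.001]
force: [1.9, -0.8, 2.9]
opening: 0.0005
gripper_force: 1.4
```

apply_moves(steps=[0,0,-0.06,0,0,0,0,0,0,0,0,0,0,0])

```text
t: 14.05
tool_pos: [0.4693, -0.0419, 0.1061]
orientation: [-0.285, 3.128, -0.0]
force: [2.0, -0.7, 2.7]
opening: 0.0002
gripper_force: 1.0
```

apply_moves(steps=[0,0,-0.06,0,0,0,0,0,0,0,0,0,0,0])

```text
t: 14.22
tool_pos: [0.4686, -0.0417, 0.1074]
orientation: [0.285, -3.128, -0.0]
force: [-0.4, 0.2, -0.1]
opening: 0.0003
gripper_force: 0.0
```

The spring pushed back from z 0.101 to about 0.107, so the full 6 mm was pressed. I'll lift clear and check.

apply_moves(steps=[0,0,-0.4,0,0,0,0,0,0,-0.5,0,0,0,0,0,0,-0.5,0,0,0,0,0,0,-0.5,0,0,0,0,0,0,-0.5,0,0,0,0,0,0,-0.5,0,0,0,0,0,0,-0.5,0,0,0,0,0,0,0,0,0,0,0])

```text
t: 14.88
tool_pos: [0.4704, -0.042, 0.2134]
orientation: [-0.285, 3.124, -0.002]
force: [0.6, 0.9, 0.9]
opening: 0.0001
gripper_force: 0.0
```

Run:
```python
from h import *
q=np.load("q.npy");where(q)
ims=[eyes.read_camera(c)[:,:,::-1] for c in ("scene","wrist")]
cv2.imwrite("pics/f.png",cv2.resize(np.hstack([ims[0][40:232,90:346].repeat(2,0).repeat(2,1),ims[1]]),(800,300)))
```

```text
t 14.88 tcp in analyser mm [ 95.3 -63.5 213.4] tool axes in an.
 [[ 1.     0.008 -0.004]
 [ 0.008 -1.     0.002]
 [-0.004 -0.002 -1.   ]] F an. [-0.8 -0.8  0.9] q [-0.2  -0.22  1.84 -0.    1.52 -1.95]
```

View pics/f.png

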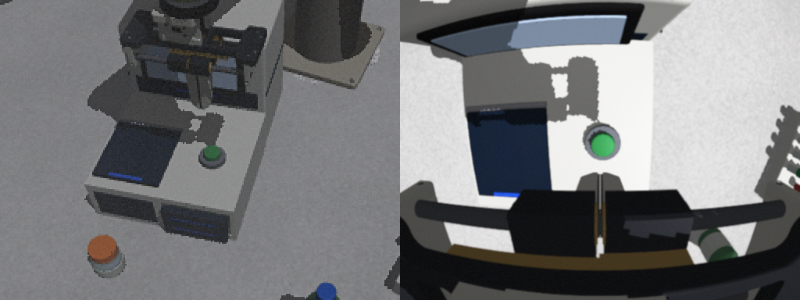

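The drawer and flap are shut, the button is up at scene (211,153), the jar and bottle haven't moved, and the gripper touches nothing.

```bash
python3 -c "
from plant import robot
print(robot.close_job())"
```

```text
the job is handed in; nothing more can be done
None
```

I handed the job in at about 15 s; the drawer and flap are shut, the start button was pressed its full 6 mm and came back up, and the rack, bottle and jar were never touched. The hand-in gave no verdict.

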